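# Shut and latch the multi-tool case

### The job

The multi-tool case on the entrance console has been left open with the multi-tool inside. Push its lid fully shut with your fingertips, then push the catch on top of the lid sideways to the other end of its track so that the case is latched. Do not pick anything up: the case stays standing where it is, the multi-tool stays inside, and the things around it are left alone.

Things in the scene. Friction and masses are not known exactly. Their poses are not given: they have to be found in the camera images.
- case: Plastic case holding a multi-tool, standing loose on the console: open-topped tub 130 (its x) x 210 (its y) x 50 mm high, walls 5 mm, 1.3 to 2 kg with its lid, so light pushes do not shift it. Origin at the centre of the tub's underside, z up; -x is its front (towards the robot, turned at most 20 degrees), +x its rear, where the lid is hinged.
- hinge (a point): Point on the case's hinge line, at the middle of the rear rim: 65 mm behind the case's origin (+x of the case) and 50 mm above its underside. The hinge line runs along the case's y. Axes as the case's.
- lid (a joint): Lid angle in rad: 0 = shut flat on the tub (hard stop), growing as the front edge rises about the hinge line; at pi/2 it stands upright. It starts between 0.65 and 1.35. The lid is a flat plate 130 x 210 x 12 mm, its underside passing through the hinge line, so its outer face is 12 mm from the hinge line and lies 62 mm above the console when shut. The hinge is stiff: the lid stays where it is left; about 2 to 4 N square on the plate 70 mm from the hinge closes it.
- lid_front (a point): Middle of the front edge of the lid's outer face, 130 mm from the hinge along the lid. Turns with the lid: x along the lid towards the hinge, z out of the outer face.
- catch (a joint): Travel of the catch in m along its track: starts between 0 and 0.010 (unlatched end), 0.042 = latched (hard stop). It grows as the catch moves towards the case's -y. Stays where it is left; about 2 N moves it.
- catch_top (a point): Centre of the top of the catch, a ridged block 22 (x) x 34 (y) x 14 mm high standing on the lid's outer face, 108 mm from the hinge along the lid, with a steel tongue hanging over the lid's front edge. It lies 22 mm to the case's +y of the lid's middle when the joint reads 0, 20 mm to the -y of it when latched. Apart from it the outer face is free (ribs and track rails stand out at most 3 mm). Turns with the lid; axes as lid_front.
- multitool: Folded steel multi-tool 32 x 104 x 18 mm lying on the insert in the case, 20 mm above its underside; clear of the lid when that is shut. Origin under its centre.
- keys: Bystander: steel key ring with three keys lying flat, about 90 mm across, 6 mm high, beside the case. Origin at the centre of the ring, underside.
- paperweight: Bystander: glass dome 68 mm across, 43 mm high, beside the case. Origin under its centre.
- coaster: Bystander: bamboo disc 94 mm across, 7 mm thick, before or behind the case. Origin under its centre.
- torch: Bystander: flat aluminium torch shaped like a pocket lighter, 36 x 58 x 13 mm, lying before or behind the case. Origin under its centre.
- bowl: Bystander: ceramic bowl with a woven relief, 150 mm across, 55 mm high, about 320 mm to one side of the case. Origin under its centre.
- glasses_case: Bystander: closed glasses case 155 x 58 x 45 mm, about 320 mm to the other side of the case. Origin under its centre.
Things that resemble listed ones, but are neither listed nor needed, are in the scene too. What is meant by the case is not orange or yellow, and is the larger of those in its own colour.

How it is judged:
By the outcome, as a careful person would: the job done as asked, in the order asked, and still so for the second after the job is handed in, with the robot touching nothing.
It also fails if it takes over 45 s, if anything falls off the work surface, if the arm or the gripper's body presses on something with over 40 N, if the wrist force passes 120 N, or if a joint passes its speed limit or range.

### The arm

A 7-joint arm with a two-finger parallel gripper is mounted at the origin on the work surface. World frame = base frame: x ahead of the robot, y to its left, z up, the work surface at z = 0. Lengths are in m, angles in rad, forces in N, time in s.
With the tool pointing down it reaches from about 0.375 to 0.925 m from the base axis. Payload 3.1 kg.
Tool frame: the origin (TCP) lies at the very end of the fingers, on their centre line; the grasp point (between the pads) lies behind it (robot.hold_point_z is the y of the grasp point in the tool frame, in m); y points along the fingers, x is the direction in which the jaws open and shut, and the axes are right-handed (so a half turn about y gives the same grasp; the last joint's range is limited). The gripper opens to 85 mm and grips with 20 to 120 N. Pads are 22 mm wide; open, the fingers measure 114 mm over their backs; the gripper's body (76 mm by 85 mm) begins 54 mm behind the grasp point. The pads swing forward as they close: fully open they stand 13 mm farther back than shut.
Start: joints at [1.242, 0.383, 0.044, 1.598, -0.018, 1.161, -0.05], TCP at [0.149, -0.633, 0.231] pointing down, gripper open.
Joint ranges: [-2.61, 2.61], [-0.41, 2.15], [-1.48, 1.57], [0, 2.5], [-1.57, 4.71], [0.05, 1.97], [-2.85, 2.85]. Speed limits (rad/s): [2.79, 2.79, 3.14, 3.14, 3.14, 3.14, 3.14].

### API

Orientations are given as a unit quaternion [w, x, y, z].
In Python, from station import robot, eyes, workorder gives the robot as it stands.
- The arm moves only by the tool move_arm, never from a script. Its argument "steps" is a list of rows, each a list of 3 entries, a list of its own where there are three numbers: the opening in per cent of the stroke, from 0 (shut) to 100 (fully open), then the shift along the tool's x, y, z in m, then the turn about the tool's y in rad. A call has 1 to 20 rows; each row is the pose to reach, as a shift and turn from the pose commanded when the call began, along the tool's axes at that moment; what a row does not reach only later rows make up. A row lasts 1/10 s, in which the tool goes at most 50 mm and 8.59 degrees, less where a joint would pass 70% of its speed; a pose out of reach is approached as far as the arm can. A call with a gripper value outside its range is refused whole. The fingers move at their own pace and stop on an object; "force" is the grip in N (left out, the last holds). Time passes only in rows, so rows that repeat a pose let the fingers close. It gives the time, the measured TCP pose, the force and the opening at its end, in the units of the state.
- robot.read_state(): the state, without advancing time (a new reading comes with each control period).
- eyes.camera(name): name is "side" or "top"; returns the picture (480x640x3 uint8, blue, green, red); there is no depth.
- eyes.calibration(name): a dict with "vfov" (degrees; the focal length in pixels is half the picture's height over the tangent of half this angle, whatever the lens; pixels are square), "cx", "cy" (the principal point, pixels), "eye" and "orientation" of the camera in the world. Camera axes: x right, y down, z forward; pixel columns grow to the right and rows downward; lengths in m; the calibration is good to about 2 mm. A picture is of the moment at which its call begins. calibration takes no time and is no camera call.
- workorder.finish_job(): hands the job in, once; it reports no verdict.
Trained networks look in the newest picture that a camera, given by its name, has taken for a name from the list of things; names that differ only in an ending like _2 or _b are one class to them, and where a whole thing is asked for, a point or a joint stands for the part that bears it (a point fixed in the world has none). Each returns a list of dicts, best first, with "score" (0 to 1); they miss things now and then, are a little off and sometimes report something else, mostly with a low value. They report only what shows in the picture. A call takes as long as a camera call. They do not tell look-alikes from the thing itself.
- eyes.find_in(query, camera): "extent" ([left, top, right, bottom] in pixels, round what is visible of it).
- eyes.trace(query, camera): "pixels" (480x640 bool, what is visible of it) and "extent" ([left, top, right, bottom] in pixels, round what is visible of it).
- eyes.pinpoint(query, camera): "position" ([column, row] in pixels: a listed point, or the origin of a listed thing).
The state is a dict: "time": time; "joint_positions": joint angles; "dq": joint speeds; "tau": joint torques, N m; "tool_pos": TCP position; "ee_rot": TCP orientation; "wrist_force": force on the tool from outside, world axes, zero at the start; "torque": the same for the moment, N m; "opening": finger opening in m.
Only numpy, scipy, OpenCV 4.12 (cv2) and the standard library are available. Lean on these libraries where they do the work, as an engineer would, in place of code of your own. Each camera call takes 0.05 s, during which the arm holds its last target.

## Working session

There is one attempt and no reset: what is moved stays moved. The work goes in short steps, Python scripts to look and compute and a tool call to move; the robot and the scene stay as the last step left them, time stands still between calls to the robot, and variables do not carry over. Pictures are saved under pics/ and viewed, and the job is handed in when it is done.

Besides the shell and the picture viewer there is one more tool, called as name(argument=value, ...) on one line, values as JSON. move_arm: Moves the arm, as the interface text tells. Its arguments: {"type":"object","properties":{"steps":{"type":"array","items":{"type":"array"}},"force":{"type":"number"}},"required":["steps"]}

```bash
mkdir -p pics; python3 - <<'E'
from station import robot, eyes, workorder
import cv2
for n in ("side","top"):
    im=eyes.camera(n); cv2.imwrite(f"pics/{n}0.png",im); print(n,eyes.calibration(n))
    for q in ("case","lid_front","catch_top","hinge"):
        if q=="case": print(q,[(d['score'],d['extent']) for d in eyes.find_in(q,n)])
        else: print(q,[(d['score'],d['position']) for d in eyes.pinpoint(q,n)])
print(robot.read_state(), robot.hold_point_z)
E
```

```text
side {'vfov': 52.14534787977098, 'cx': 314.83516851034545, 'cy': 243.25974689286298, 'eye': array([ 0.16660993, -0.58722839,  0.6852485 ]), 'orientation': array([-0.40941977,  0.86439867, -0.26813745,  0.11529398])}
case [(0.87, [366.0, 187.4, 409.7, 237.4]), (0.64, [145.8, 262.2, 244.9, 333.5]), (0.61, [145.9, 176.0, 258.0, 255.6]), (0.59, [297.9, 191.0, 398.1, 333.1])]
lid_front [(0.76, [174.5, 300.7]), (0.73, [182.0, 193.4]), (0.57, [337.4, 220.0]), (0.56, [368.5, 199.3])]
catch_top [(0.6, [172.0, 287.0]), (0.59, [194.7, 188.2]), (0.59, [377.4, 193.3]), (0.48, [275.7, 310.8])]
hinge [(0.65, [376.4, 260.3]), (0.62, [204.3, 274.9]), (0.61, [406.1, 205.2]), (0.57, [222.4, 218.6])]
top {'vfov': 49.839023708920365, 'cx': 321.5184580528412, 'cy': 228.8467191421713, 'eye': array([0.42830876, 0.04569579, 1.05915276]), 'orientation': array([-0.05241423,  0.71027438, -0.70052491,  0.04503234])}
case [(0.76, [269.1, 78.6, 350.9, 159.0]), (0.67, [262.2, 317.4, 350.0, 389.0]), (0.64, [150.5, 230.1, 242.5, 352.0]), (0.63, [305.2, 169.2, 429.7, 271.5])]
lid_front [(0.95, [161.6, 296.3]), (0.87, 
[... 254 characters left out ...]
5, [380.8, 189.3])]
{'time': 0.5, 'joint_positions': array([ 1.24220704,  0.38295073,  0.04392148,  1.59792959, -0.01791624,
        1.16118955, -0.04989821]), 'dq': array([-0.0005277 , -0.00088258,  0.00217576, -0.00078498, -0.00225851,
        0.00065505, -0.0016609 ]), 'tau': array([-1.16759998e-03, -4.32933927e+01,  1.02116726e+00, -2.49573326e+01,
        1.04708332e-02,  3.32135336e-03, -5.04806010e-06]), 'tool_pos': array([ 0.14869375, -0.63275044,  0.23122296]), 'ee_rot': array([ 0.55427358, -0.55422374,  0.43911846, -0.43908066]), 'wrist_force': array([0.56521711, 0.02665292, 0.3800101 ]), 'torque': array([0.02300637, 0.0315622 , 0.00917271]), 'opening': 0.08561031288342084} -0.0187
```

View pics/side0.png

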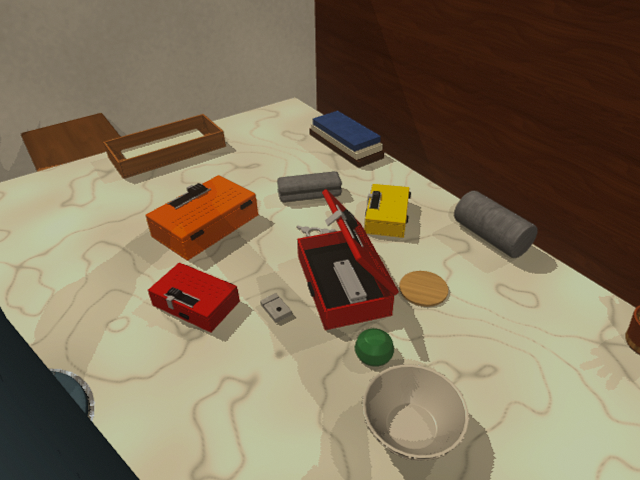

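View pics/top0.png

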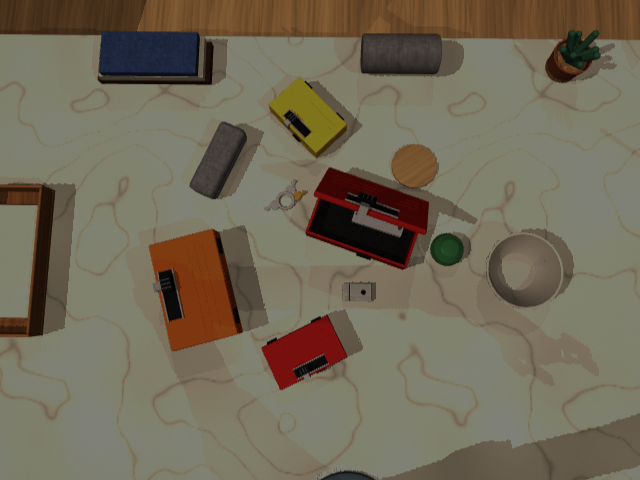

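The target is the larger red case, which is open, at (368,218) in the top view and (345,260) in the side view. Paperweight, keys, coaster and torch stand around it. I'll zoom in for its corners.

```bash
python3 - <<'E'
import cv2
a=cv2.imread("pics/top0.png")[160:280,295:445]; cv2.imwrite("pics/topz.png",cv2.resize(cv2.convertScaleAbs(a,alpha=1.6),None,fx=5,fy=5,interpolation=cv2.INTER_CUBIC))
a=cv2.imread("pics/side0.png")[180:335,285:435][:,:]; cv2.imwrite("pics/sidez.png",cv2.resize(cv2.convertScaleAbs(a,alpha=1.4),None,fx=3.8,fy=3.8,interpolation=cv2.INTER_CUBIC))
E
```

```text
(no output)
```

View pics/topz.png

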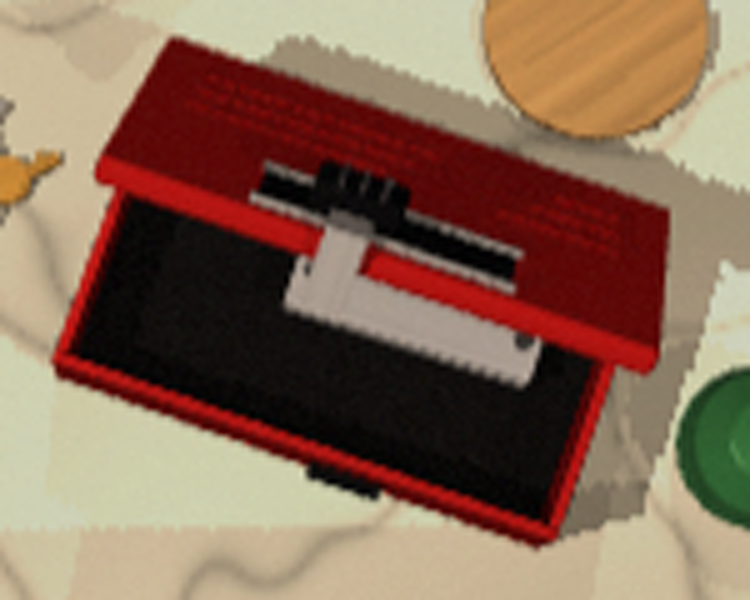

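View pics/sidez.png

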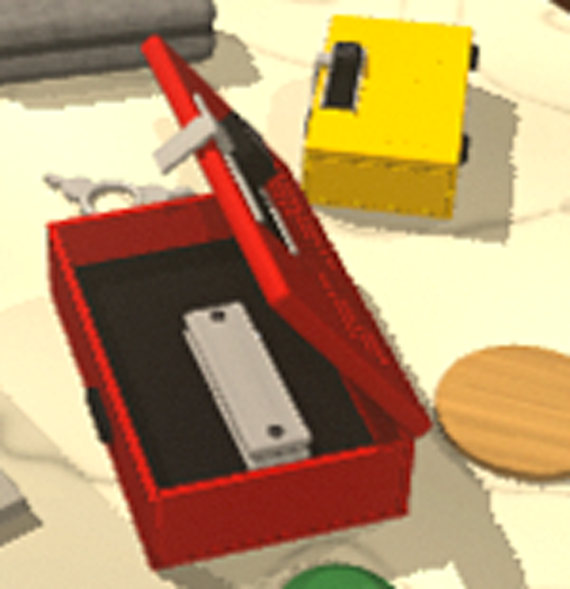

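```bash
cat > h.py <<'E'
import numpy as np
from scipy.spatial.transform import Rotation as R
from scipy.optimize import least_squares
from station import robot, eyes, workorder
def proj(n,P):
    c=eyes.calibration(n); q=c['orientation']; f=240/np.tan(np.radians(c['vfov'])/2)
    p=R.from_quat([*q[1:],q[0]]).inv().apply(np.atleast_2d(P)-c['eye'])
    return p[:,:2]/p[:,2:]*f+[c['cx'],c['cy']]
def tub(X,p): # case->world
    c,s=np.cos(X[2]),np.sin(X[2]); return np.array([X[0]+c*p[0]-s*p[1],X[1]+s*p[0]+c*p[1],p[2]])
def lid(X,r,y,h,a=None): # r from hinge along lid,h above underside
    a=X[3] if a is None else a
    return tub(X,[.065-r*np.cos(a)+h*np.sin(a)*1, y, .05+r*np.sin(a)+h*np.cos(a)])
E
cat > fit.py <<'E'
from h import *
T=lambda u,v:('top',295+(u-2)/5,160+(v-2)/5)
S=lambda u,v:('side',285+(u-1.4)/3.8,180+(v-1.4)/3.8)
t=lambda *p:(lambda X:tub(X,p)); l=lambda *p:(lambda X:lid(X,*p))
C=[(T(57,362),t(-.065,.105,.05)),(T(540,540),t(-.065,-.105,.05)),
(T(100,158),l(.13,.105,.012)),(T(660,350),l(.13,-.105,.012)),(T(97,180),l(.13,.105,0)),(T(650,370),l(.13,-.105,0)),
(T(172,38),l(0,.105,.012)),(T(668,210),l(0,-.105,.012)),
(S(153,492),t(-.065,-.105,.05)),(S(155,567),t(-.065,-.105,0)),(S(412,440),t(.065,-.105,.05)),(S(407,515),t(.065,-.105,0)),(S(50,227),t(-.065,.105,.05)),
(S(155,37),l(.13,.105,.012)),(S(290,288),l(.13,-.105,.012)),(S(272,302),l(.13,-.105,0)),(S(428,425),l(0,-.105,.012)),
(T(365,182),lambda X:lid(X,.108,X[4],.026))]
def f(X): return np.concatenate([proj(o[0],g(X))[0]-o[1:] for o,g in C])
r=least_squares(f,[.45,-.03,-.3,1.0,.02],loss='soft_l1')
X=r.x; print(X.round(4)); print(f(X).reshape(-1,2).round(1).tolist())
print('catch q',.022-X[4]); print('catch',lid(X,.108,X[4],.026),'front',lid(X,.13,0,.012),'shut catch',lid(X,.108,X[4],.026,0))
s=robot.read_state(); q=s['ee_rot']; print(R.from_quat([*q[1:],q[0]]).as_matrix().round(3))
np.save('X.npy',X)
for n in ('keys','paperweight','coaster','torch','multitool'):
    eyes_=None
E
python3 fit.py
```

```text
[ 0.5891 -0.029  -0.329   0.9471  0.0116]
[[-1.8, 0.0], [2.8, 0.3], [-0.9, -1.2], [0.1, -0.1], [-2.0, 0.3], [-0.4, 1.6], [-1.1, -1.1], [0.2, -0.8], [-0.6, 2.2], [-0.9, 1.3], [1.2, 0.8], [0.3, -0.0], [-1.5, -1.2], [0.3, -2.2], [0.8, 0.2], [-0.4, 0.9], [2.4, 0.9], [0.1, -0.2]]
catch q 0.010394238419341657
catch [ 0.61463737 -0.02543022  0.15285093] front [ 0.58797321 -0.02859114  0.16253208] shut catch [ 0.55215051 -0.00409881  0.076     ]
[[ 0.229  0.     0.973]
 [-0.973  0.     0.229]
 [-0.    -1.     0.   ]]
```

```bash
cat >> h.py <<'E'
def go(*ps):
    X=np.load('X.npy'); s=robot.read_state(); q=s['ee_rot']; M=R.from_quat([*q[1:],q[0]]).as_matrix()
    ang=np.arctan2(M[1,0],M[0,0]); want=X[2]-np.pi/2
    print('turn',(ang-want).round(3),'F',s['wrist_force'].round(1))
    c,sn=np.cos(X[2]),np.sin(X[2]); d=s['tool_pos'][:2]-X[:2]
    print('tcp in case',(c*d[0]+sn*d[1]).round(4),(-sn*d[0]+c*d[1]).round(4),s['tool_pos'][2].round(4))
    for p in ps: w=tub(X,p); print(p,'world',w.round(3),'shift',(M.T@(w-s['tool_pos'])).round(4))
E
python3 -c "
from h import *
go([.033,-.05,.25],[.033,-.05,.155])"
```

```text
turn 0.56 F [0.6 0.  0.4]
tcp in case -0.2217 -0.7137 0.2312
[0.033, -0.05, 0.25] world [ 0.604 -0.087  0.25 ] shift [-0.4271 -0.0187  0.5683]
[0.033, -0.05, 0.155] world [ 0.604 -0.087  0.155] shift [-0.4271  0.0763  0.5683]
```

move_arm(steps=[[0, [-0.03, -0.03, 0.04], 0.0], [0, [-0.06, -0.03, 0.08], 0.1], [0, [-0.09, -0.03, 0.12], 0.2], [0, [-0.12, -0.03, 0.16], 0.3], [0, [-0.15, -0.03, 0.2], 0.4], [0, [-0.18, -0.03, 0.24], 0.5], [0, [-0.21, -0.03, 0.28], 0.56], [0, [-0.24, -0.03, 0.32], 0.56], [0, [-0.27, -0.03, 0.36], 0.56], [0, [-0.3, -0.03, 0.4], 0.56], [0, [-0.33, -0.03, 0.44], 0.56], [0, [-0.36, -0.03, 0.48], 0.56], [0, [-0.39, -0.03, 0.52], 0.56], [0, [-0.41, -0.025, 0.545], 0.56], [0, [-0.427, -0.02, 0.568], 0.56], [0, [-0.427, -0.02, 0.568], 0.56], [0, [-0.427, -0.02, 0.568], 0.56]])

```text
time: 2.2
tool_pos: [0.604, -0.0865, 0.251]
ee_rot: [0.412, -0.412, 0.575, -0.575]
wrist_force: [-0.6, -1.3, 0.4]
opening: -0.0001
```

```bash
python3 -c "
from h import *
import cv2
go([.033,-.05,.15],[-.015,-.05,.062])
for n in ('side','top'):
    cv2.imwrite(f'pics/{n}1.png',eyes.camera(n))
a=cv2.imread('pics/side1.png')[60:360,235:535];b=cv2.imread('pics/top1.png')[100:300,270:470]
cv2.imwrite('pics/b1.png',cv2.hconcat([cv2.resize(a,(400,400)),cv2.resize(b,(400,400))]))
print(proj('top',robot.read_state()['tool_pos']),proj('side',robot.read_state()['tool_pos']))
"
```

```text
turn 0.002 F [-0.6 -1.3  0.4]
tcp in case 0.0327 -0.0496 0.251
[0.033, -0.05, 0.15] world [ 0.604 -0.087  0.15 ] shift [0.0003 0.101  0.0004]
[-0.015, -0.05, 0.062] world [ 0.559 -0.071  0.062] shift [ 0.0002  0.189  -0.0475]
[[412.58589394 190.84793425]] [[373.34351612 188.83053578]]
```

View pics/b1.png

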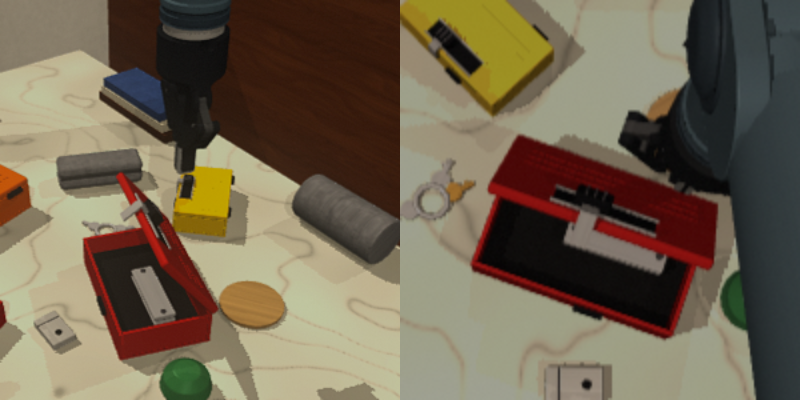

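Fingertip at about (372,187) in the side view matches the projection of the TCP. It is above the lid's free right half, so I'll descend and sweep it shut.

move_arm(steps=[[0, [0, 0.04, 0], 0], [0, [0, 0.08, 0], 0], [0, [0, 0.1, 0], 0], [0, [0, 0.111, -0.006], 0], [0, [0, 0.122, -0.012], 0], [0, [0, 0.133, -0.018], 0], [0, [0, 0.144, -0.024], 0], [0, [0, 0.155, -0.03], 0], [0, [0, 0.164, -0.036], 0], [0, [0, 0.172, -0.041], 0], [0, [0, 0.178, -0.045], 0], [0, [0, 0.182, -0.048], 0], [0, [0, 0.182, -0.048], 0]])

```text
time: 3.6
tool_pos: [0.5573, -0.0714, 0.0684]
ee_rot: [0.411, -0.412, 0.576, -0.575]
wrist_force: [-0.6, -0.8, 0.3]
opening: 0.0004
```

```bash
cat > look.py <<'E'
from h import *
import cv2,sys
k=sys.argv[1]
go([-.015,-.05,.062])
for n in ('side','top'):
    cv2.imwrite(f'pics/{n}{k}.png',eyes.camera(n))
a=cv2.imread(f'pics/side{k}.png')[160:360,265:465];b=cv2.imread(f'pics/top{k}.png')[130:290,280:440]
cv2.imwrite(f'pics/b{k}.png',cv2.hconcat([cv2.resize(a,(400,400)),cv2.resize(b,(400,400))]))
E
python3 look.py 2
```

```text
turn 0.0 F [-0.6 -0.8  0.3]
tcp in case -0.0164 -0.0504 0.0684
[-0.015, -0.05, 0.062] world [ 0.559 -0.071  0.062] shift [-0.0004  0.0064  0.0014]
```

View pics/b2.png

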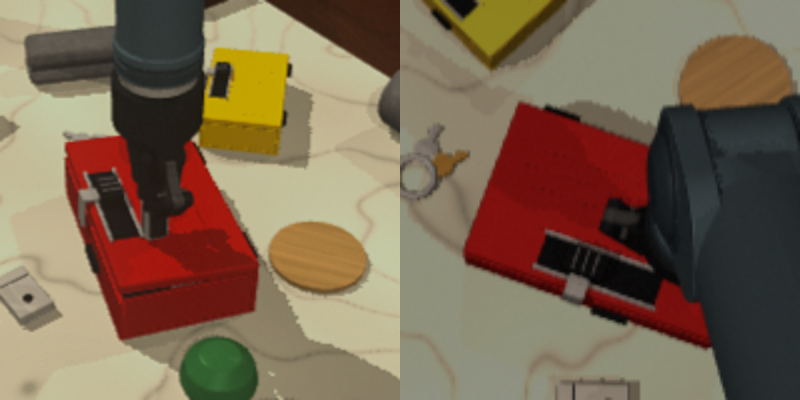

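The lid is down to a small gap at its front. I'll press the rest gently.

move_arm(steps=[[0, [0, 0.002, 0], 0], [0, [0, 0.004, 0], 0], [0, [0, 0.006, 0], 0], [0, [0, 0.007, 0], 0], [0, [0, 0.007, 0], 0]])

```text
time: 4.2
tool_pos: [0.5586, -0.0716, 0.0623]
ee_rot: [-0.411, 0.411, -0.575, 0.575]
wrist_force: [0.1, -0.2, -1.1]
opening: -0.0004
```

move_arm(steps=[[0, [0, 0.001, 0], 0], [0, [0, 0.002, 0], 0], [0, [0, 0.003, 0], 0], [0, [0, 0.003, 0], 0]])

```text
time: 4.6
tool_pos: [0.5587, -0.0717, 0.062]
ee_rot: [-0.411, 0.412, -0.575, 0.575]
wrist_force: [-6.3, 0.9, 15.3]
opening: 0.0001
```

move_arm(steps=[[0, [0, -0.02, 0], 0], [0, [0, -0.06, 0], 0], [0, [-0.04, -0.06, -0.01], 0], [0, [-0.08, -0.06, -0.025], 0], [0, [-0.118, -0.06, -0.025], 0], [0, [-0.118, -0.06, -0.025], 0]])

```text
time: 5.2
tool_pos: [0.574, 0.057, 0.1203]
ee_rot: [0.416, -0.412, 0.574, -0.572]
wrist_force: [0.0, 0.2, -0.2]
opening: 0.0002
```

```bash
python3 look.py 3; python3 -c "
from h import *
X=np.load('X.npy')
for y in(.022,.012,-.02): print(proj('top',lid(X,.108,y,.026,0)),proj('side',lid(X,.108,y,.026,0)))
print([(d['score'],d['position']) for n in ('side','top') for d in eyes.pinpoint('catch_top',n)])
for c in((.13,.105),(.13,-.105),(0,.105),(0,-.105)): print(c,proj('top',lid(X,*c,.012,0)),proj('side',lid(X,*c,.012,0)))
go([-.043,.07,.069])"
```

```text
turn 0.011 F [ 0.   0.2 -0.2]
tcp in case -0.0421 0.0765 0.1203
[-0.015, -0.05, 0.062] world [ 0.559 -0.071  0.062] shift [0.1272 0.0575 0.0257]
[[348.15970091 233.9422639 ]] [[316.99543025 251.87981654]]
[[353.08635168 235.67863791]] [[318.3882186  255.18793966]]
[[368.88857476 241.24805427]] [[322.99985738 266.14141215]]
[(0.85, [315.4, 255.1]), (0.64, [196.7, 188.6]), (0.56, [374.6, 192.8]), (0.55, [176.2, 291.8]), (0.79, [164.0, 285.1]), (0.69, [293.7, 117.2]), (0.6, [304.2, 372.0])]
(0.13, 0.105) [[303.89969169 231.23106194]] [[296.01912144 233.64414934]]
(0.13, -0.105) [[406.3622342  267.49350721]] [[324.23248896 306.51918163]]
(0, 0.105) [[326.28909005 169.93299669]] [[356.46836646 222.62023122]]
(0, -0.105) [[427.34361611 204.90444636]] [[394.79515502 291.46017918]]
turn -0.002 F [ 0.4 -0.4 -0.4]
tcp in case -0.0398 0.0659 0.1189
[-0.043, 0.07, 0.069] world [0.571 0.051 0.069] shift [-0.0041  0.0499 -0.0032]
```

View pics/b3.png

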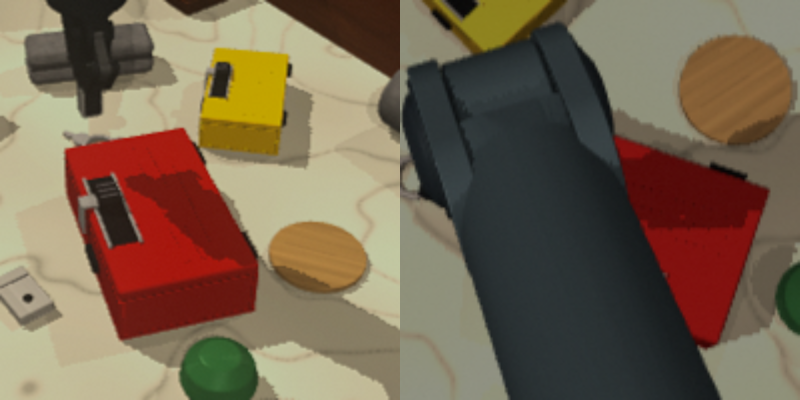

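The lid now looks shut flat; its front right corner at (324,306) agrees with the shut prediction. The catch is at about (317,255), at the +y end. Next I'll lower beside it and push it towards -y.

move_arm(steps=[[0, [-0.004, 0.025, -0.003], 0], [0, [-0.004, 0.05, -0.003], 0], [0, [-0.004, 0.05, -0.003], 0], [0, [0.006, 0.05, -0.003], 0], [0, [0.014, 0.05, -0.003], 0], [0, [0.02, 0.05, -0.003], 0], [0, [0.026, 0.05, -0.003], 0], [0, [0.032, 0.05, -0.003], 0], [0, [0.038, 0.05, -0.003], 0], [0, [0.043, 0.05, -0.003], 0], [0, [0.047, 0.05, -0.003], 0], [0, [0.05, 0.05, -0.003], 0], [0, [0.05, 0.05, -0.003], 0]])

```text
time: 6.7
tool_pos: [0.5543, 0.0013, 0.0696]
ee_rot: [-0.411, 0.411, -0.575, 0.575]
wrist_force: [-0.3, -0.4, 2.2]
opening: 0.0003
```

```bash
python3 look.py 4
```

```text
turn -0.001 F [-0.3 -0.4  2.2]
tcp in case -0.0427 0.0174 0.0696
[-0.015, -0.05, 0.062] world [ 0.559 -0.071  0.062] shift [0.0673 0.0076 0.0278]
```

View pics/b4.png

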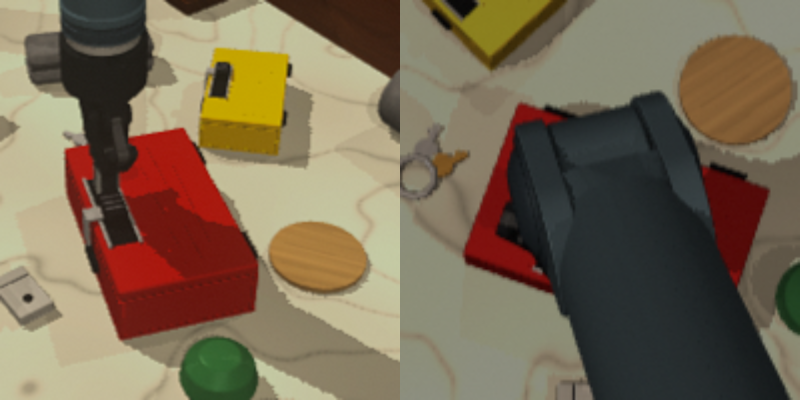

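The catch has moved about 16 mm with the fingertip behind it. I'll continue slowly to the stop.

move_arm(steps=[[0, [0.004, 0, 0], 0], [0, [0.007, 0, 0], 0], [0, [0.01, 0, 0], 0], [0, [0.012, 0, 0], 0], [0, [0.014, 0, 0], 0], [0, [0.014, 0, 0], 0]])

```text
time: 7.4
tool_pos: [0.5496, -0.012, 0.0695]
ee_rot: [-0.411, 0.411, -0.575, 0.575]
wrist_force: [1.1, 0.6, 4.4]
opening: 0.0001
```

move_arm(steps=[[0, [0.002, 0, 0], 0], [0, [0.004, 0, 0], 0], [0, [0.005, 0, 0], 0], [0, [0.005, 0, 0], 0]])

```text
time: 7.8
tool_pos: [0.5493, -0.013, 0.0696]
ee_rot: [0.414, -0.41, 0.575, -0.574]
wrist_force: [4.2, 5.6, 2.3]
opening: -0.0
```

```bash
python3 look.py 5
```

```text
turn 0.002 F [4.2 5.6 2.3]
tcp in case -0.0428 0.0022 0.0696
[-0.015, -0.05, 0.062] world [ 0.559 -0.071  0.062] shift [0.0523 0.0074 0.0277]
```

View pics/b5.png

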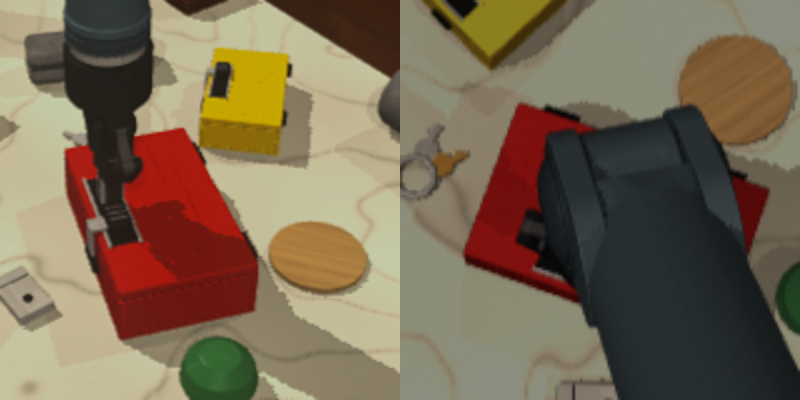

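move_arm(steps=[[0, [-0.01, 0, 0], 0], [0, [-0.02, -0.01, 0], 0], [0, [-0.03, -0.05, 0], 0], [0, [-0.05, -0.1, 0], 0], [0, [-0.09, -0.13, 0.02], 0], [0, [-0.13, -0.13, 0.04], 0], [0, [-0.17, -0.13, 0.06], 0], [0, [-0.21, -0.13, 0.06], 0], [0, [-0.25, -0.13, 0.06], 0], [0, [-0.29, -0.13, 0.06], 0], [0, [-0.29, -0.13, 0.06], 0]])

```text
time: 9.0
tool_pos: [0.6952, 0.2481, 0.1975]
ee_rot: [0.414, -0.415, 0.576, -0.571]
wrist_force: [-0.9, 0.8, 1.1]
opening: -0.0002
```

```bash
python3 look.py 6; python3 -c "
import cv2
a=cv2.imread('pics/side6.png')[210:320,285:425]
cv2.imwrite('pics/c6.png',cv2.resize(cv2.convertScaleAbs(a,alpha=1.4),None,fx=5,fy=5,interpolation=cv2.INTER_CUBIC))
from h import *
X=np.load('X.npy')
for y in (-.003,-.02,-.037): print(y,[(proj('side',lid(X,r,y,.026,0))-[285,210])[0]*5 for r in (.097,.119)], (proj('top',lid(X,.108,y,.026,0))-[280,130])*2.5)
print([(d['score'],d['position']) for n in ('side','top') for d in eyes.pinpoint('catch_top',n)])
"
```

```text
turn 0.01 F [-0.9  0.8  1.1]
tcp in case 0.0109 0.2965 0.1975
[-0.015, -0.05, 0.062] world [ 0.559 -0.071  0.062] shift [ 0.3467  0.1345 -0.0285]
-0.003 [array([205.90129206, 245.7454961 ]), array([149.17054349, 256.79177089])] [[201.21656289 270.7170704 ]]
-0.02 [array([218.66919294, 275.05195459]), array([161.19801188, 286.3880793 ])] [[222.22143689 278.12013567]]
-0.037 [array([231.80016281, 305.19177376]), array([173.56908379, 316.82990198])] [[243.26619173 285.53725674]]
[(0.56, [197.6, 187.5]), (0.51, [375.9, 192.6]), (0.47, [174.9, 289.9]), (0.77, [166.5, 286.4]), (0.71, [366.1, 239.6]), (0.5, [292.2, 115.9])]
```

View pics/b6.png

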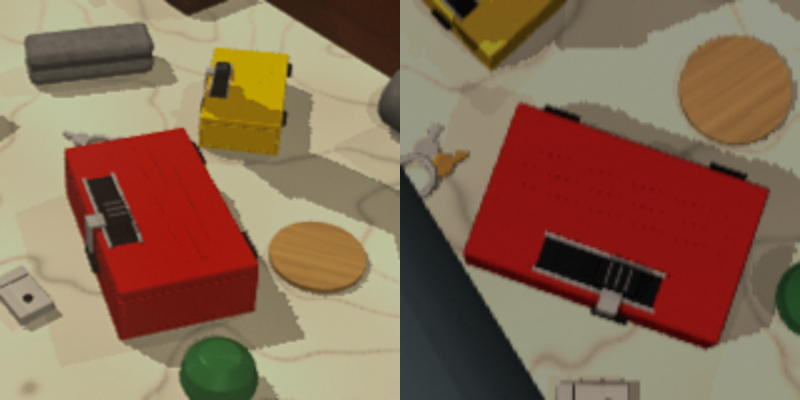

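View pics/c6.png

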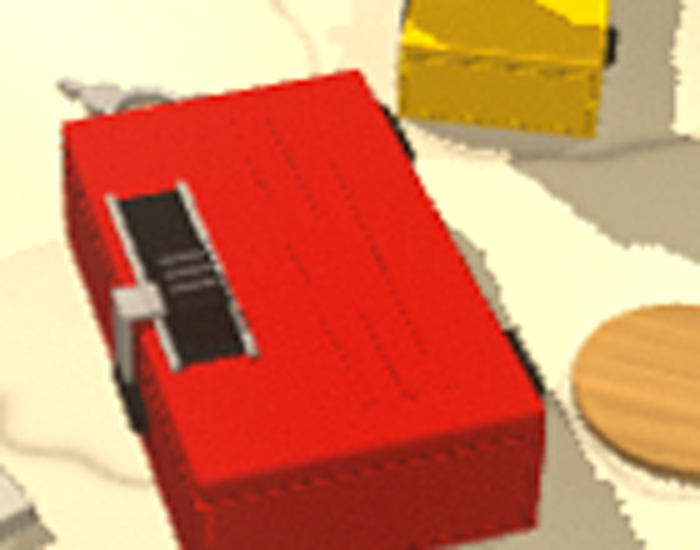

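```bash
python3 -c "
import cv2
from h import *
a=cv2.imread('pics/top6.png')[215:270,320:400]
a=cv2.resize(cv2.convertScaleAbs(a,alpha=2),None,fx=10,fy=10,interpolation=cv2.INTER_CUBIC)
X=np.load('X.npy')
for y in (-.02,-.01):
  for p in (lid(X,.097,y,.026,0),lid(X,.119,y,.026,0),tub(X,[-.067,y,.045])):
    u=(proj('top',p)[0]-[320,215])*10+5; cv2.circle(a,(int(u[0]),int(u[1])),4,(255,255,0) if y<-.015 else (0,255,0),-1)
for y in (.105,-.105): print((proj('top',lid(X,.13,y,.012,0))[0]-[280,130])*2.5,(proj('top',lid(X,0,y,.012,0))[0]-[280,130])*2.5)
cv2.imwrite('pics/d6.png',a)"
```

```text
[ 59.74922923 253.07765484] [115.72272512  99.83249174]
[315.9055855  343.73376802] [368.35904026 187.2611159 ]
```

View pics/d6.png

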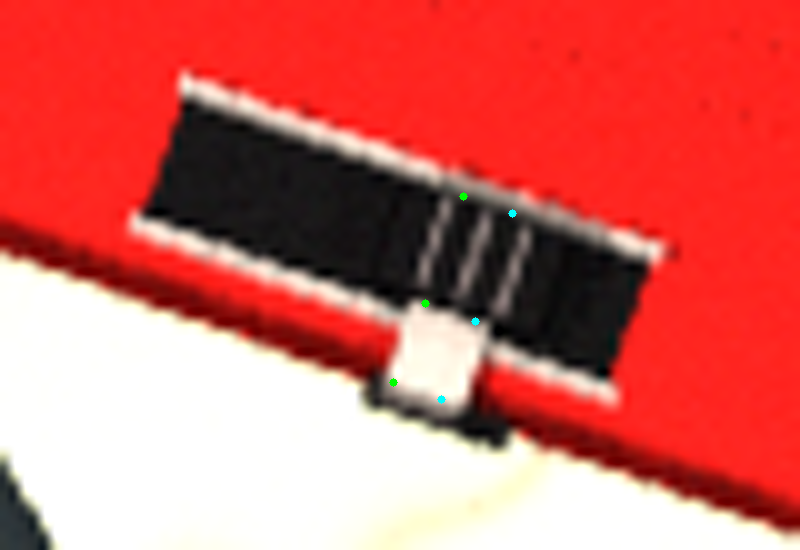

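Measured against the lid's corners and the keeper, the catch sits at about y = -0.014 to -0.016. That is 4 to 5 mm short of the latched -0.020. I'll push again, further and with more dwell.

```bash
python3 -c "
from h import *
go([-.043,.06,.13],[-.043,.03,.071],[-.043,.004,.071])"
```

```text
turn -0.002 F [ 0.7 -0.4 -0.5]
tcp in case 0.0173 0.2861 0.1981
[-0.043, 0.06, 0.13] world [0.568 0.042 0.13 ] shift [ 0.226   0.0691 -0.0598]
[-0.043, 0.03, 0.071] world [0.558 0.013 0.071] shift [ 0.2557  0.1282 -0.0597]
[-0.043, 0.004, 0.071] world [ 0.55  -0.011  0.071] shift [ 0.2817  0.1283 -0.0596]
```

move_arm(steps=[[0, [0.04, 0, -0.015], 0], [0, [0.08, 0, -0.03], 0], [0, [0.12, 0.01, -0.045], 0], [0, [0.16, 0.03, -0.06], 0], [0, [0.2, 0.05, -0.06], 0], [0, [0.235, 0.075, -0.06], 0], [0, [0.25, 0.1, -0.06], 0], [0, [0.253, 0.128, -0.06], 0], [0, [0.253, 0.128, -0.06], 0], [0, [0.262, 0.128, -0.06], 0], [0, [0.27, 0.128, -0.06], 0], [0, [0.276, 0.128, -0.06], 0], [0, [0.279, 0.128, -0.06], 0], [0, [0.282, 0.128, -0.06], 0], [0, [0.284, 0.128, -0.06], 0], [0, [0.286, 0.128, -0.06], 0], [0, [0.286, 0.128, -0.06], 0]])

```text
time: 10.9
tool_pos: [0.5498, -0.0119, 0.0717]
ee_rot: [-0.412, 0.411, -0.575, 0.575]
wrist_force: [2.2, 1.4, 1.4]
opening: 0.0
```

```bash
python3 -c "
from h import *
go([-.043,-.001,.071])"
```

```text
turn 0.0 F [2.2 1.4 1.4]
tcp in case -0.0427 0.0034 0.0717
[-0.043, -0.001, 0.071] world [ 0.548 -0.016  0.071] shift [ 0.0044  0.0007 -0.0003]
```

move_arm(steps=[[0, [0.001, 0, 0], 0], [0, [0.002, 0, 0], 0], [0, [0.003, 0, 0], 0], [0, [0.004, 0, 0], 0], [0, [0.004, 0, 0], 0], [0, [0.004, 0, 0], 0]])

```text
time: 11.5
tool_pos: [0.5492, -0.0131, 0.0716]
ee_rot: [0.414, -0.41, 0.575, -0.574]
wrist_force: [3.2, 4.9, -0.7]
opening: -0.0002
```

move_arm(steps=[[0, [0.001, 0, 0], 0], [0, [0.002, 0, 0], 0], [0, [0.003, 0, 0], 0], [0, [0.003, 0, 0], 0], [0, [0.003, 0, 0], 0]])

```text
time: 12.0
tool_pos: [0.5488, -0.014, 0.0717]
ee_rot: [0.415, -0.41, 0.575, -0.574]
wrist_force: [4.9, 8.1, -1.2]
opening: 0.0002
```

```bash
python3 look.py 7;  python3 -c "
import cv2
a=cv2.imread('pics/side7.png')[210:320,285:425]
b=cv2.imread('pics/side6.png')[210:320,285:425]
cv2.imwrite('pics/c7.png',cv2.hconcat([cv2.resize(cv2.convertScaleAbs(i,alpha=1.4),(400,314),interpolation=cv2.INTER_CUBIC) for i in (b,a)]))"
```

```text
turn 0.003 F [ 4.9  8.1 -1.2]
tcp in case -0.043 0.0011 0.0717
[-0.015, -0.05, 0.062] world [ 0.559 -0.071  0.062] shift [0.0513 0.0094 0.0278]
```

View pics/c7.png

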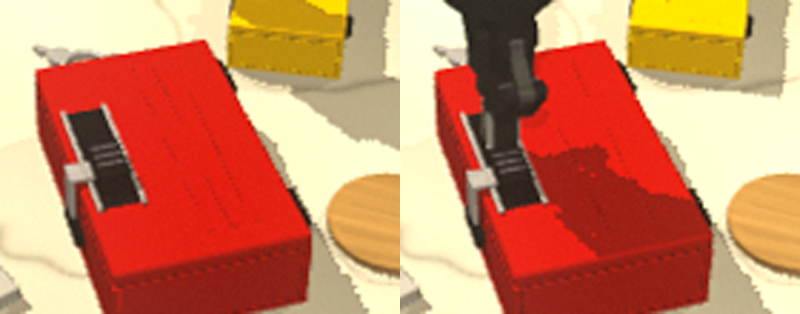

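move_arm(steps=[[0, [0.001, 0, 0], 0], [0, [0.002, 0, 0], 0], [0, [0.003, 0, 0], 0], [0, [0.003, 0, 0], 0], [0, [0.003, 0, 0], 0]])

```text
time: 12.6
tool_pos: [0.5477, -0.0163, 0.0716]
ee_rot: [0.415, -0.41, 0.575, -0.573]
wrist_force: [3.6, 10.0, -0.9]
opening: -0.0
```

```bash
python3 -c "
from h import *
go([-.043,-.001,.071])"
```

```text
turn 0.004 F [ 3.6 10.  -0.9]
tcp in case -0.0432 -0.0014 0.0716
[-0.043, -0.001, 0.071] world [ 0.548 -0.016  0.071] shift [-0.0004  0.0006  0.0002]
```

move_arm(steps=[[0, [-0.01, 0, 0], 0], [0, [-0.02, -0.01, 0], 0], [0, [-0.03, -0.05, 0], 0], [0, [-0.05, -0.1, 0], 0], [0, [-0.09, -0.13, 0.02], 0], [0, [-0.13, -0.13, 0.04], 0], [0, [-0.17, -0.13, 0.06], 0], [0, [-0.21, -0.13, 0.06], 0], [0, [-0.25, -0.13, 0.06], 0], [0, [-0.29, -0.13, 0.06], 0], [0, [-0.29, -0.13, 0.06], 0]])

```text
time: 13.7
tool_pos: [0.6945, 0.242, 0.201]
ee_rot: [0.414, -0.413, 0.575, -0.571]
wrist_force: [-0.3, 2.0, -0.2]
opening: 0.0001
```

```bash
python3 look.py 8; python3 -c "
import cv2
f=lambda k:cv2.resize(cv2.convertScaleAbs(cv2.imread(f'pics/top{k}.png')[170:270,300:440],alpha=2),None,fx=5.6,fy=2.8*2,interpolation=cv2.INTER_CUBIC)
cv2.imwrite('pics/d8.png',f(8))
a,b=[cv2.imread(f'pics/top{k}.png')[165:275,305:435] for k in (6,8)]
d=cv2.absdiff(a,b); cv2.imwrite('pics/e8.png',cv2.resize(cv2.convertScaleAbs(d,alpha=3),None,fx=5,fy=5))
g=[cv2.imread(f'pics/side{k}.png')[210:320,285:425] for k in (6,8)]
cv2.imwrite('pics/f8.png',cv2.resize(cv2.convertScaleAbs(cv2.absdiff(*g),alpha=3),None,fx=5,fy=5))
"
```

```text
turn 0.009 F [-0.3  2.  -0.2]
tcp in case 0.0122 0.2905 0.201
[-0.015, -0.05, 0.062] world [ 0.559 -0.071  0.062] shift [ 0.3408  0.1377 -0.0297]
```

View pics/d8.png

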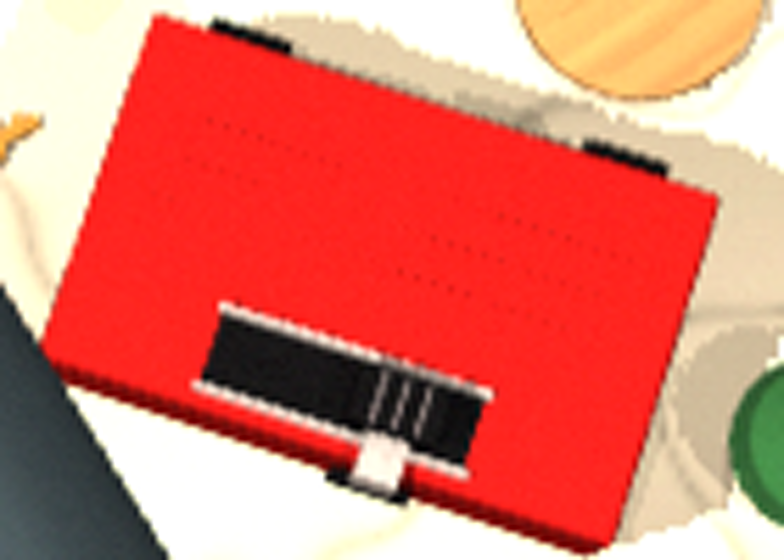

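View pics/e8.png

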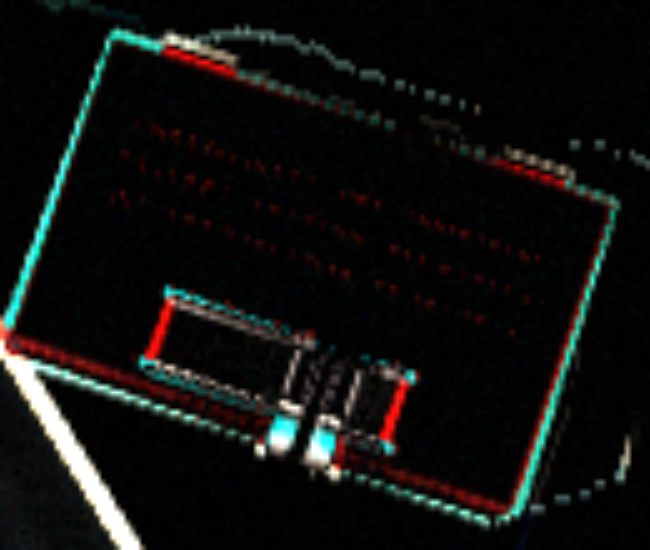

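View pics/f8.png

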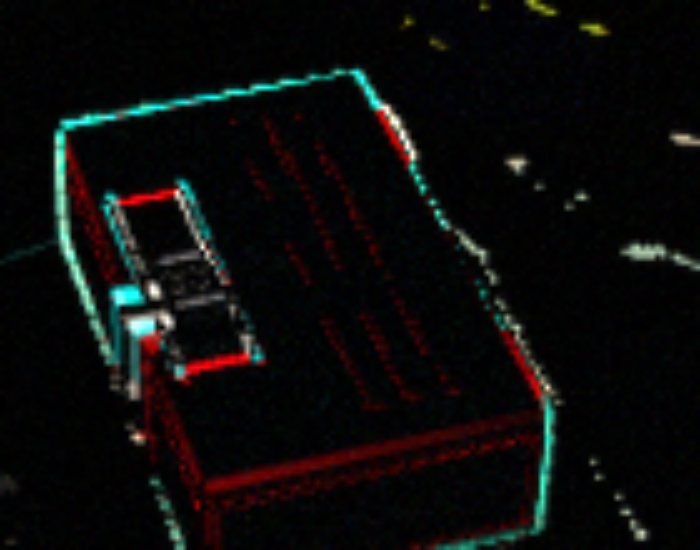

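The tongue is now centred on the keeper. By the lid-corner method the catch is at y ≈ -0.0205, against a latched -0.020. At about 10 N the push had met the stop and nudged the case by about 2 mm. The lid is flat and the arm is clear, so I'll hand in.

```bash
python3 -c "
from h import *
s=robot.read_state(); print(s['wrist_force'].round(1), abs(s['dq']).max(), s['tool_pos'])
print(workorder.finish_job())"
```

```text
[0.1 0.3 0.5] 0.043674052304758085 [0.69555521 0.23417398 0.20079249]
the job is handed in; nothing more can be done
None
```

I shut the lid of the larger red case with closed fingertips and pushed its catch to the latched end. The job was handed in just after 13.7 s on the robot's clock.

- **Lid:** at the end of the press the fingertips stood at z = 0.062 m with about 15 N on them, which is the height given for the shut lid. The pictures afterwards show it flat on the tub.
- **Catch:** the first push left it about 5 mm short, which the pictures showed, so I pushed again up to about 10 N. The last top picture puts it at y ≈ -20.5 mm against -20 mm when latched, with the tongue centred on the keeper. That is measured by eye, good to about 1–2 mm. The detector's own catch position came only from before the second push, so it doesn't confirm the end state.
- **Case moved slightly:** comparing pictures from before and after, the second push slid the whole case about 2 mm once the catch met its stop.
- **Everything else:** in the views I checked I saw no change in the things around it. At hand-in the arm was clear of the case, with about 0.6 N on the wrist.

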